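# Sort the left- and right-hand card-holder brackets, then lock the tray

### The job

Slide each of the two mirror-image steel brackets sideways out of the tray's middle lane into the bay whose card shows its hand, right back against the bay's back rail and square to it, without lifting or tipping it. When both are in, flip the bat toggle on the grey switch box over to the green-dot side to switch on the tray's holding magnets. Leave the black tape roll, the small pot and the spice jar where they are.

Things in the scene. Friction and masses are not known exactly. Their poses are not given: they have to be found in the camera images.
- sort_tray: Fixed grey tray, 240 (x) x 222 (y) mm; origin centre of the underside; floor 6 mm up. Middle lane along x, |y| < 40 mm, open-ended, where the brackets start near x = -55 and +55, up to 0.25 rad askew. A bay on each side, no step at its mouth (white line), rails 16 mm above the floor: back rail's inner face at |y| = 105, end rails' at |x| = 114. A bracket against the back rail has its centre at |y| = 75.
- left_bracket: The left-hand bracket, loose, 0.15 kg: dark steel base plate 80 (x) x 60 (y) x 10 mm with a yellow L-shaped upstand, 8 mm thick, 29 mm high in all. One leg of the L runs along the whole +y long edge, the other along the +x short edge: seen from above with the short leg at the far end, the long leg is on the left. The other bracket is its mirror image. Origin: centre of the underside, z up.
- right_bracket: The right-hand bracket, loose, 0.15 kg: dark steel base plate 80 (x) x 60 (y) x 10 mm with a yellow L-shaped upstand, 8 mm thick, 29 mm high in all. One leg of the L runs along the whole -y long edge, the other along the +x short edge: seen from above with the short leg at the far end, the long leg is on the right. The other bracket is its mirror image. Origin: centre of the underside, z up.
- left_card: White card, 100 x 60 mm, flat and fixed on the floor of the bay meant for the left-hand bracket, with that bracket's L in black as seen from above (legs at the +y and +x edges). Origin: its centre, midway along the bay; x along the bay (parallel to the back rail), z up. The two cards are swapped at random. A bracket against the back rail has its centre 2 mm behind this origin.
- right_card: White card, 100 x 60 mm, flat and fixed on the floor of the bay meant for the right-hand bracket, with that bracket's L in black as seen from above (legs at the -y and +x edges). Origin: its centre, midway along the bay; x along the bay (parallel to the back rail), z up. The two cards are swapped at random. A bracket against the back rail has its centre 2 mm behind this origin.
- switch_box: Fixed grey switch box, 90 (x) x 70 (y) x 42 mm high, origin at the centre of its underside. On its top a bat toggle, with a green dot (on) on the +x side and a white dot (off) on the -x side. A dark tool box, 160 mm high with its handle, stands between it and the far end of the tray; a 222 mm high drawer unit stands close to the tray on its left.
- toggle (a joint): Bat toggle: rad; -0.42 leans to the white dot (off, as it starts, -x of the box), 0 upright, +0.42 leans to the green dot (on, +x). Its pivot lies at the middle of the box top, 42 mm above the table, axis along the box's y. Top-heavy: pushed past upright it falls on to its stop by itself. A push of about 0.5 N near the tip moves it.
- toggle_tip (a point): Tip of the bat toggle, 46 mm from its pivot; the bat is 7 mm thick at the foot and 12 mm near the tip.
- gaffer_roll: Black tape roll, 62 x 59 x 19 mm, lies loose on the table; leave alone. Origin: centre of the underside.
- small_pot: Small white pot, 67 mm wide, 55 mm high, loose; leave alone. Origin: centre of the underside.
- spice_b: Spice jar with black lid, 40 mm wide, 105 mm high, loose; leave alone. Origin: centre of the underside.

How it is judged:
On the way, in this order (a step that is already met when the one before it is completed fails the run):
1. both brackets lie in the bays of their own hand, square against the back rail (x of left_bracket in the frame of left_card between -0.075 and 0.075 m and y of left_bracket in the frame of left_card between -0.012 and 0.012 m and z of left_bracket in the frame of left_card below 0.008 m and angle between the x axis of left_bracket and the x axis of left_card, either way round below 0.2 rad and linear speed of each of left_bracket, right_bracket below 0.02 m/s and x of right_bracket in the frame of right_card between -0.075 and 0.075 m and y of right_bracket in the frame of right_card between -0.012 and 0.012 m and z of right_bracket in the frame of right_card below 0.008 m and angle between the x axis of right_bracket and the x axis of right_card, either way round below 0.2 rad), for 0.2 s.
2. the toggle is flipped over to the green-dot side (value of joint toggle above 0.3 rad), for 0.2 s.
At the end, for the whole second after the job is handed in: Each bracket lies flat and still on the floor of the bay with its own hand's card, within about 14 mm of the back rail and within 0.2 rad of square to it, and the toggle leans to the green dot (above 0.3 rad) (all of step 1 and value of joint toggle above 0.3 rad); the robot touches nothing.
It fails at once if a bracket is lifted more than 20 mm off the tray's floor (height (world z) of any of left_bracket, right_bracket above 0.026 m).
It fails at once if a bracket is tipped by more than 0.5 rad (angle between any of left_bracket, right_bracket's own z axis and vertical above 0.5 rad).
It fails at once if the black tape roll is moved more than 30 mm (distance of gaffer_roll from where it was at the start of the episode above 0.03 m).
It fails at once if the small pot is moved more than 30 mm (distance of small_pot from where it was at the start of the episode above 0.03 m).
It fails at once if the spice jar is moved more than 30 mm (distance of spice_b from where it was at the start of the episode above 0.03 m).
It also fails if it takes over 61 s, if anything falls off the work surface, if the arm or the gripper's body presses on something with over 40 N, if the wrist force passes 120 N, or if a joint passes its speed limit or range.

### The arm

A 6-joint arm with a two-finger parallel gripper is mounted at the origin on the work surface; the furniture and walls round the work are solid. World frame = base frame: x ahead of the robot, y to its left, z up, the work surface at z = 0. Lengths are in m, angles in rad, forces in N, time in s.
With the tool pointing down it reaches from about 0.3 to 0.825 m from the base axis. Payload 5.4 kg.
Tool frame: the origin (TCP) lies midway between the tips of the shut fingers; the grasp point (between the pads) lies 19 mm behind it; z points along the fingers, x is the direction in which the jaws open and shut, and the axes are right-handed (so a half turn about z gives the same grasp; the last joint's range is limited). The gripper opens to 92 mm and grips with 3 to 60 N. Pads are 20 mm wide; open, the fingers measure 128 mm over their backs; the gripper's body (75 mm by 189 mm) begins 69 mm behind the grasp point.
Start: joints at [-1.472, 0.158, 1.597, -0, 1.386, -0.21], TCP at [0.175, -0.548, 0.215] pointing down, gripper open.
Joint ranges: [-2.91, 2.91], [-0.94, 2.29], [0.18, 2.7], [-1.29, 4.43], [0.17, 2.64], [-3, 3]. Speed limits (rad/s): [2.57, 2.57, 3.14, 3.14, 3.14, 3.14].

### API

Orientations are given as a unit quaternion [x, y, z, w].
In Python, from bench import manip, optics gives the robot as it stands.
- The arm moves only by the shell command python3 -m creep 'ROWS' [FORCE]. ROWS is text: rows parted by semicolons, each of 7 numbers parted by spaces: the shift along the world's x, y, z in mm, then the turn, a rotation vector about the world's x, y, z in degrees, then the opening, from 0 (shut) to 1 (fully open). A call has 1 to 10 rows; each row shifts and turns the commanded pose from where the row before left it; what a row does not reach is not made up. A row lasts 1/10 s, in which the tool goes at most 50 mm and 8.59 degrees, less where a joint would pass 70% of its speed; a pose out of reach is approached as far as the arm can. A call is refused whole if a number of a shift passes 50 or a number of a turn 8.59, either way. A call with a gripper value outside its range is refused whole. The fingers move at their own pace and stop on an object; FORCE is the grip in N (left out, the last holds). Time passes only in rows, so rows that do not move let the fingers close. It gives the time, the measured TCP pose, the force and the opening at its end, in the units of the state.
- manip.read_state(): the state, without advancing time (a new reading comes with each control period).
- optics.snapshot(name): name is "side" or "top"; returns a dict with "pixels" (400x640x3 uint8, blue, green, red), "range_z" (400x640 float32, m along the optical axis (not along the pixel's ray), 0 where there is no reading), "K" (3x3 intrinsics, pixels), "dist" ([k1, k2, p1, p2, k3] as OpenCV has them; the pictures are not rectified), "R" (3x3) and "t" (3): a world point X has camera coordinates R X + t. Camera axes: x right, y down, z forward; pixel columns grow to the right and rows downward; lengths in m; the calibration is good to about 2 mm. A picture is of the moment at which its call begins.
- manip.sign_off(): hands the job in, once; it reports no verdict.
The state is a dict: "time": time; "q": joint angles; "qvel": joint speeds; "effort": joint torques, N m; "tool_pos": TCP position; "tool_rot": TCP orientation; "wrist_force": force on the tool from outside, world axes, zero at the start; "moment": the same for the moment, N m; "finger_gap": finger opening in m.
Only numpy, scipy, OpenCV 4.12 (cv2) and the standard library are available. Lean on these libraries where they do the work, as an engineer would, in place of code of your own. Each camera call takes 0.05 s, during which the arm holds its last target. There are 200 camera calls.

## Working session

There is one attempt and no reset: what is moved stays moved. The work goes in short steps, Python scripts to look and compute and a shell command to move; the robot and the scene stay as the last step left them, time stands still between calls to the robot, and variables do not carry over. Pictures are saved under pics/ and viewed, about 8 in all and at most 12, crops included, and the job is handed in when it is done.

```bash
mkdir -p pics
cat > h.py <<'E'
from bench import manip, optics
import cv2, numpy as np
def snap(n):
    s=optics.snapshot(n); s['n']=n; return s
def save(s,f,crop=None,scale=1):
    im=s['pixels']
    if crop: x0,y0,x1,y1=crop; im=im[y0:y1,x0:x1]
    if scale!=1: im=cv2.resize(im,None,fx=scale,fy=scale,interpolation=cv2.INTER_CUBIC)
    cv2.imwrite('pics/'+f,im)
def ray(s,uv):
    p=cv2.undistortPoints(np.array(uv,float).reshape(-1,1,2),np.array(s['K'],float),np.array(s['dist'],float)).reshape(-1,2)
    d=np.c_[p,np.ones(len(p))]@np.array(s['R']); c=-np.array(s['R']).T@np.array(s['t']); return c,d
def onplane(s,uv,z):
    c,d=ray(s,uv); return c+d*((z-c[2])/d[:,2])[:,None]
def cloud(s,uv):
    uv=np.array(uv,int).reshape(-1,2); c,d=ray(s,uv); r=s['range_z'][uv[:,1],uv[:,0]]; P=c+d*r[:,None]; P[r==0]=np.nan; return P
E
python3 - <<'E'
from h import *
for n in('top','side'):
    s=snap(n); save(s,n+'0.png'); print(n,-np.array(s['R']).T@np.array(s['t']),np.array(s['R'])[2],np.array(s['K'])[0,0])
st=manip.read_state(); print(st)
E
```

```text
top [ 0.22079816 -0.00603327  1.43707626] [ 0.2023019  -0.00857539 -0.97928566] 491.5644925227601
side [ 0.24804334 -1.07396391  0.6171483 ] [ 0.19003596  0.87472031 -0.44581466] 450.25002787553115
{'time': 0.1, 'q': array([-1.47211310e+00,  1.58972626e-01,  1.59809230e+00, -4.32206402e-06,
        1.38620920e+00, -2.10085917e-01]), 'qvel': array([ 0.00075318, -0.00170164, -0.00318524,  0.00087271, -0.00065114,
        0.00135138]), 'effort': array([-4.18163136e-04, -3.86507356e+01, -3.22959638e+01,  7.03127612e-02,
        3.40284035e-02, -3.76844173e-05]), 'tool_pos': array([ 0.17466408, -0.54723862,  0.21373193]), 'tool_rot': array([ 8.07429891e-01, -5.89962934e-01, -5.62054899e-04, -6.25249390e-04]), 'wrist_force': array([-0.70323147,  0.68884815, -0.10368959]), 'moment': array([ 0.00953965, -0.03675882, -0.01583625]), 'finger_gap': 0.09177435136794039}
```

View pics/top0.png

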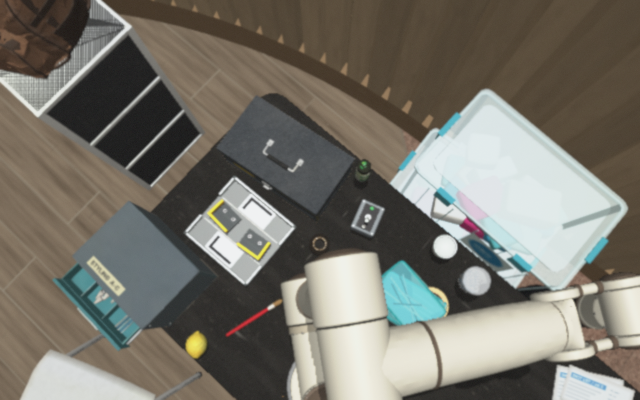

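View pics/side0.png

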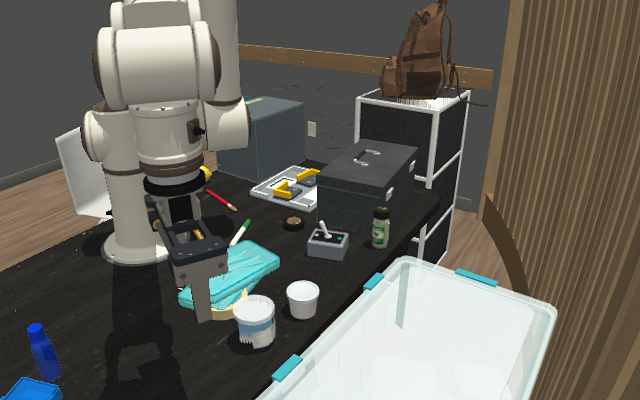

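The top view shows the tray centred near (240,230), the switch box at (367,217), the tool box at (285,152), the roll at (319,243), the jar at (363,172) and the pot at (445,246). In the side view the box is at (327,243) and the tray at (290,187), with its right end hidden by the tool box.

Run:
```python
from h import *
s=snap('top'); a=s['pixels'][170:290,180:390]
cv2.imwrite('pics/c1.png',cv2.resize(a,None,fx=3.8,fy=3.8,interpolation=cv2.INTER_CUBIC))
hsv=cv2.cvtColor(s['pixels'],cv2.COLOR_BGR2HSV)
m=cv2.inRange(hsv,(22,120,100),(35,255,255)); m[:170]=0;m[290:]=0;m[:,:180]=0;m[:,310:]=0
n,l,st,c=cv2.connectedComponentsWithStats(m)
for i in range(1,n):
    if st[i,4]<15: continue
    ys,xs=np.where(l==i); P=cloud(s,np.c_[xs,ys]); 
    cs=cv2.findContours((l==i).astype(np.uint8),0,2)[0][0]; r=cv2.minAreaRect(cs); b=cv2.boxPoints(r)
    W=onplane(s,b,0.035)
    print(st[i],'z',np.nanmedian(P[:,2]),'rect',b.round(1).tolist(),'\n',W.round(4).tolist(),[round(float(np.linalg.norm(W[k]-W[k-1])),4) for k in range(4)])
# tray outline
g=cv2.inRange(hsv,(0,0,95),(180,60,255)); g[:175]=0;g[290:]=0;g[:,:180]=0;g[:,300:]=0
g=cv2.morphologyEx(g,cv2.MORPH_CLOSE,np.ones((15,15)))
k=max(cv2.findContours(g,0,2)[0],key=cv2.contourArea); b=cv2.boxPoints(cv2.minAreaRect(k)); W=onplane(s,b,0.022)
print('tray',b.round(1).tolist(),W.round(4).tolist(),[round(float(np.linalg.norm(W[k]-W[k-1])),4) for k in range(4)],W.mean(0))
# box
for u,v in [(367,217),(369,207),(370,220),(319,243),(445,246),(363,172),(240,230),(225,217),(256,244),(285,152),(265,208),(217,249)]: print((u,v),cloud(s,[(u,v)]).round(3))
```

```text
[208 200  20  32 143] z 0.03186762503504381 rect [[206.5, 202.0], [222.8000030517578, 199.6999969482422], [227.10000610351562, 231.0], [210.8000030517578, 233.1999969482422]] 
 [[0.5376, 0.3205, 0.035], [0.5411, 0.2725, 0.035], [0.4481, 0.2624, 0.035], [0.4446, 0.3098, 0.035]] [0.0936, 0.0481, 0.0936, 0.0475]
[237 242  33  18 144] z 0.03316117848367495 rect [[237.0, 243.0], [269.0, 242.0], [269.5, 258.70001220703125], [237.5, 259.70001220703125]] 
 [[0.4113, 0.2351, 0.035], [0.4082, 0.1432, 0.035], [0.3603, 0.1438, 0.035], [0.3634, 0.2351, 0.035]] [0.0479, 0.092, 0.0479, 0.0914]
tray [[153.1999969482422, 265.5], [242.89999389648438, 162.89999389648438], [305.6000061035156, 217.8000030517578], [215.8000030517578, 320.29998779296875]] [[0.3638, 0.4812, 0.022], [0.6529, 0.212, 0.022], [0.4738, 0.0345, 0.022], [0.1983, 0.304, 0.022]] [0.2425, 0.395, 0.2521, 0.3855] [0.42220304 0.25794804 0.022     ]
(367, 217) [[ 0.457 -0.141  0.061]]
(369, 207) [[ 0.49  -0.151  0.041]]
(370, 220) [[ 0.451 -0.15   0.045]]
(319, 243) [[ 0.401  0.    -0.005]]
(445, 246) [[ 0.361 -0.356  0.049]]
(363, 172) [[ 0.576 -0.135  0.113]]
(240, 230) [[ 0.454  0.231 -0.002]]
(225, 217) [[0.494 0.272 0.01 ]]
(256, 244) [[0.407 0.183 0.017]]
(285, 152) [[0.637 0.076 0.149]]
(265, 208) [[0.513 0.153 0.009]]
(217, 249) [[0.401 0.298 0.013]]
```

View pics/c1.png

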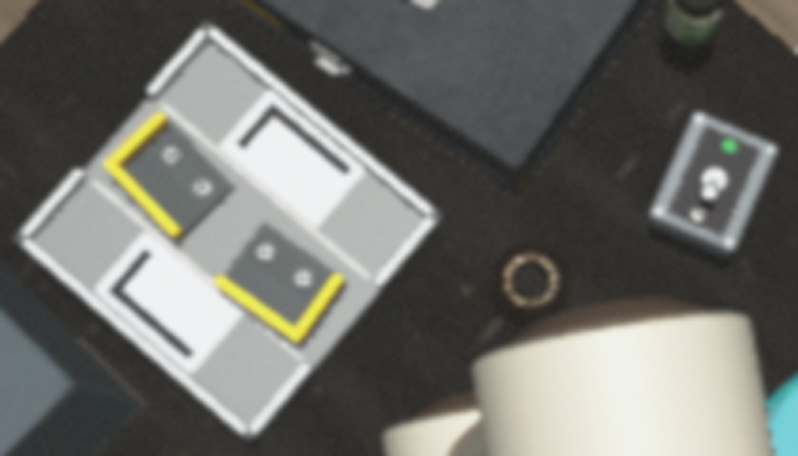

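The crop (scale 3.8, offset (180,170)) shows the tray corners at about (208,27), (437,213), (248,435) and (22,235). Both cards have their short leg at the upper-left end. The far bay's long leg is on the upper-right side, so that is the right-hand bay. The near bay's long leg is on the lower-left side, so that is the left-hand bay.

The upper-left bracket (corner (108,163), short leg at the upper-left end, long leg lower-left) is left-handed. The lower-right one (corner (298,340), short leg at the lower-right end, long leg lower-left) is right-handed. The left bracket therefore goes to the near bay and the right one to the far bay. The toggle leans to the white dot.

Run:
```python
from h import *
s=snap('side'); save(s,'c2.png',(235,150,415,275),4.4)
t=snap('top')
q=lambda L:[(x/3.8+180,y/3.8+170) for x,y in L]
def sides(W): return [round(float(np.linalg.norm(W[k]-W[k-1]))*1000,1) for k in range(len(W))]
T=onplane(t,q([(208,27),(437,213),(248,435),(22,235)]),.022)
print('tray',T.round(4)[:,:2].tolist(),sides(T),T.mean(0))
ex=(T[1]-T[0])+(T[2]-T[3]); yaw=np.arctan2(ex[1],ex[0]); c=T.mean(0)[:2]; print('lane dir deg',np.degrees(yaw))
ey=(T[0]-T[3])+(T[1]-T[2]); print('perp deg',np.degrees(np.arctan2(ey[1],ey[0])))
R=np.array([[np.cos(yaw),np.sin(yaw)],[-np.sin(yaw),np.cos(yaw)]])
for n,L in (('left',[(163,115),(106,163),(180,237)]),('right',[(342,275),(298,342),(216,280)])):
    W=onplane(t,q(L),.035)[:,:2]; print(n,W.round(4).tolist(),sides(W)[1:],'trayframe',((W-c)@R.T).round(4).tolist())
B=onplane(t,q([(698,113),(778,148),(730,255),(652,212)]),.042); print('box',B.round(4).tolist(),sides(B),B.mean(0))
D=onplane(t,q([(729,146),(697,214)]),.042); print('dots',D.round(4).tolist())
# obstacles heights map in tray frame from depth
vv,uu=np.mgrid[90:350:3,60:400:3]; P=cloud(t,np.c_[uu.ravel(),vv.ravel()]); P=P[P[:,2]>.08]; X=(P[:,:2]-c)@R.T
for nm,sel in (('far side',(abs(X[:,0])<150)&(X[:,1]>100)),('near side',(abs(X[:,0])<150)&(X[:,1]<-100))):
    for a in range(-150,150,60):
        k=sel&(X[:,0]*1000>=a)&(X[:,0]*1000<a+60)
        if k.any(): i=np.argmin(abs(X[k,1])); print(nm,a,X[k][i].round(3),P[k][i,2].round(3))
```

```text
tray [[0.6107, 0.2378], [0.4514, 0.0667], [0.2927, 0.2175], [0.4556, 0.3857]] [214.3, 233.8, 218.9, 234.1] [0.45263486 0.22696101 0.022     ]
lane dir deg -133.5180264913903
perp deg -43.58957267836378
left [[0.5396, 0.2723], [0.5049, 0.317], [0.444, 0.2618]] [56.5, 82.2] trayframe [[-0.0928, 0.0318], [-0.1013, -0.0241], [-0.0193, -0.0303]]
right [[0.4068, 0.1403], [0.3586, 0.1755], [0.4094, 0.2355]] [59.8, 78.6] trayframe [[0.0944, 0.0265], [0.1021, -0.0328], [0.0236, -0.0373]]
box [[0.5119, -0.1375, 0.042], [0.4807, -0.1959, 0.042], [0.4015, -0.1524, 0.042], [0.438, -0.0964, 0.042]] [84.5, 66.3, 90.4, 66.9] [ 0.45802424 -0.14555344  0.042     ]
dots [[0.4847, -0.1589, 0.042], [0.4342, -0.1302, 0.042]]
```

View pics/c2.png

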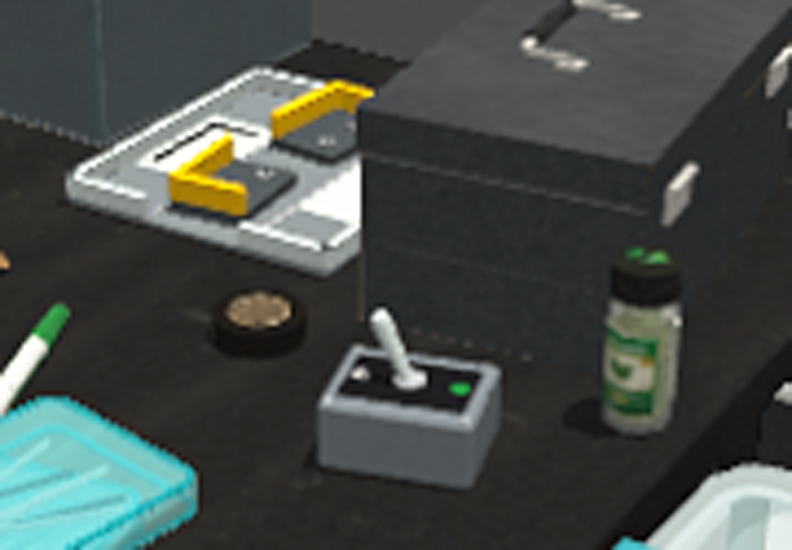

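The side crop (scale 4.4, offset (235,150)) shows the toggle tip at (381,313) leaning to the white dot, with the roll at (258,318) and the jar at (645,340) clear of the tray. The near bracket's corner is at (170,178), and both brackets lie flat.

Run:
```python
from h import *
s=snap('side'); t=snap('top')
def tri(a,b):
    c1,d1=ray(t,[(a[0]/3.8+180,a[1]/3.8+170)]); c2,d2=ray(s,[(b[0]/4.4+235,b[1]/4.4+150)]); d1=d1[0]/np.linalg.norm(d1);d2=d2[0]/np.linalg.norm(d2)
    k=np.linalg.lstsq(np.c_[d1,-d2],c2-c1,rcond=None)[0]; p,r=c1+k[0]*d1,c2+k[1]*d2; return ((p+r)/2).round(4),round(float(np.linalg.norm(p-r)),4)
for n,a,b in (('right corner',(298,342),(170,178)),('right short',(342,275),(245,190)),('right long',(216,280),(230,138)),('left long end',(180,237),(273,110)),('tip',(714,176),(380,313)),('green',(729,146),(460,388)),('white',(697,214),(361,373)),('box a',(778,148),(498,370)),('box b',(730,255),(470,412)),('box c',(652,212),(321,403)),('tray near corner',(437,213),(330,272)),('tray left',(248,435),(70,183))): print(n,*tri(a,b))
c=np.array([.4526,.2270]); yaw=np.radians(-133.5); R=np.array([[np.cos(yaw),np.sin(yaw)],[-np.sin(yaw),np.cos(yaw)]])
vv,uu=np.mgrid[90:350:2,60:400:2]; P=cloud(t,np.c_[uu.ravel(),vv.ravel()]); P=P[P[:,2]>.07]; X=(P[:,:2]-c)@R.T
for nm,sg in (('far',1),('near',-1)):
    for a in np.arange(-.2,.3,.06):
        k=(X[:,1]*sg>.09)&(X[:,0]>=a)&(X[:,0]<a+.06)
        if k.sum()>5: print(nm,round(a,2),'min |y|',np.percentile(abs(X[k,1]),2).round(3))
w=lambda x,y:(c+np.array([x,y])@R).round(4)
print('L start',w(-.056,.058),'L end',w(-.056,-.035),'R start',w(.059,-.062),'R end',w(.059,.035))
```

```text
right corner [0.3602 0.1762 0.0293] 0.002
right short [0.408  0.1405 0.0321] 0.0016
right long [0.411  0.2366 0.0288] 0.0015
left long end [0.4456 0.2613 0.0372] 0.0039
tip [ 0.4495 -0.1405  0.086 ] 0.0106
green [ 0.4852 -0.1589  0.0428] 0.0013
white [ 0.4348 -0.1303  0.042 ] 0.0012
box a [ 0.4863 -0.1938  0.0722] 0.0223
box b [ 0.4467 -0.1619  0.0268] 0.0871
box c [ 0.4307 -0.0977  0.0061] 0.0256
tray near corner [0.4544 0.0678 0.0017] 0.0007
tray left [0.2934 0.2191 0.0122] 0.0002
far -0.2 min |y| 0.129
far -0.14 min |y| 0.133
far -0.08 min |y| 0.138
far -0.02 min |y| 0.141
far 0.04 min |y| 0.15
far 0.1 min |y| 0.156
far 0.16 min |y| 0.337
far 0.28 min |y| 0.09
near -0.2 min |y| 0.13
near -0.14 min |y| 0.134
near -0.08 min |y| 0.137
near -0.02 min |y| 0.141
near 0.28 min |y| 0.09
L start [0.5332 0.2277] L end [0.4658 0.2917] R start [0.367  0.2269] R end [0.4374 0.1601]
```

Heights check out (bracket tops about 0.03–0.037, tip 0.086, box top 0.042), so I'll start moving to the left bracket.

```bash
python3 -m creep '22 35 0 0 0 6 0.43;22 35 0 0 0 6 0.43;22 35 0 0 0 6 0.43;22 35 0 0 0 6 0.43;22 35 0 0 0 6 0.43;22 35 0 0 0 6 0.43;23 35 0 0 0 6 0.43;23 35 0 0 0 6 0.43;23 35 0 0 0 6 0.43;23 35 0 0 0 6 0.43' 20
python3 -m creep '13 42 0 0 0 6 0.43;13 42 0 0 0 6 0.43;13 42 0 0 0 6 0.43;13 42 0 0 0 6 0.43;13 43 0 0 0 6 0.43;13 43 0 0 0 6 0.43;14 43 0 0 0 6 0.43;14 43 0 0 0 6 0.43;14 43 0 0 0 6 0.43;14 43 0 0 0 5 0.43'
```

```text
time: 1.35
tool_pos: [0.3994, -0.1963, 0.2148]
tool_rot: [0.994, -0.105, 0.0, 0.0]
wrist_force: [1.1, 0.1, -1.0]
finger_gap: 0.0398
time: 2.35
tool_pos: [0.533, 0.2302, 0.2146]
tool_rot: [0.917, 0.398, 0.0, 0.0]
wrist_force: [0.8, 0.4, -0.2]
finger_gap: 0.0394
```

```bash
python3 -m creep '0 -2 -35 0 0 0 0.43;0 0 -35 0 0 0 0.43;0 0 -35 0 0 0 0.43;0 0 -35 0 0 0 0.43;0 0 -25 0 0 0 0.43;0 0 -15 0 0 0 0.43;0 0 -12 0 0 0 0.43;0 0 -10 0 0 0 0.43;0 0 0 0 0 0 0.43'
python3 -c "
from h import *
s=snap('top'); save(s,'c3.png',(180,170,310,290),4.5)"
```

```text
time: 3.25
tool_pos: [0.5323, 0.2261, 0.0119]
tool_rot: [0.918, 0.396, -0.001, -0.0]
wrist_force: [-0.4, -0.1, -0.4]
finger_gap: 0.0394
```

View pics/c3.png

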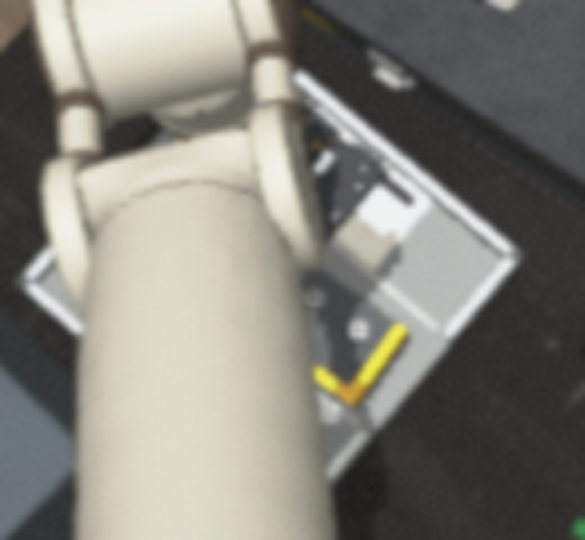

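The arm hides the left bracket. The fingers are down in the far bay beside the card, with no contact force and clear of the tool box. Now I'll push it towards the near bay.

```bash
python3 -m creep '-6 5.7 0 0 0 0 0.43;-6 5.7 0 0 0 0 0.43;-6 5.7 0 0 0 0 0.43;-6 5.7 0 0 0 0 0.43;-6 5.7 0 0 0 0 0.43;-6 5.7 0 0 0 0 0.43;-6 5.7 0 0 0 0 0.43;-6 5.7 0 0 0 0 0.43;-5 4.8 0 0 0 0 0.43;-5 4.8 0 0 0 0 0.43'
python3 -m creep '-3 2.8 0 0 0 0 0.43;-3 2.8 0 0 0 0 0.43;-2 1.9 0 0 0 0 0.43;0 0 0 0 0 0 0.43'
```

```text
time: 4.3
tool_pos: [0.4742, 0.2818, 0.0125]
tool_rot: [0.918, 0.396, -0.0, 0.0]
wrist_force: [1.1, -1.2, 1.1]
finger_gap: 0.0393
time: 4.7
tool_pos: [0.4662, 0.2892, 0.0124]
tool_rot: [0.918, 0.396, -0.0, -0.0]
wrist_force: [-0.4, -0.6, -0.1]
finger_gap: 0.0397
```

```bash
python3 -m creep '-1.5 1.4 0 0 0 0 0.43;-1.5 1.4 0 0 0 0 0.43;0 0 0 0 0 0 0.43'; python3 -m creep '-1 1 0 0 0 0 0.43;-1 1 0 0 0 0 0.43;0 0 0 0 0 0 0.43'
```

```text
time: 5.0
tool_pos: [0.4638, 0.2914, 0.0125]
tool_rot: [0.918, 0.396, -0.0, 0.0]
wrist_force: [2.2, -1.7, -0.3]
finger_gap: 0.0396
time: 5.3
tool_pos: [0.4636, 0.2918, 0.0128]
tool_rot: [0.918, 0.397, 0.001, 0.002]
wrist_force: [6.6, -8.9, -2.4]
finger_gap: 0.0396
```

```bash
python3 -m creep '5 -5 0 0 0 0 0.43;6 -6 0 0 0 0 0.43;0 0 35 0 0 0 0.43;0 0 40 0 0 0 0.43;-27 -14 0 0 0 0 0.43;-27 -14 0 0 0 0 0.43;-27 -14 0 0 0 0 0.43;-26 -14 0 0 0 0 0.43;0 0 0 0 0 0 0.43;0 0 0 0 0 0 0.43'
python3 -c "
from h import *
s=snap('top'); save(s,'c4.png',(180,170,310,290),4.5)"
```

```text
time: 6.3
tool_pos: [0.3661, 0.2269, 0.0879]
tool_rot: [0.918, 0.396, 0.001, -0.0]
wrist_force: [1.0, 0.2, 0.2]
finger_gap: 0.0395
```

View pics/c4.png

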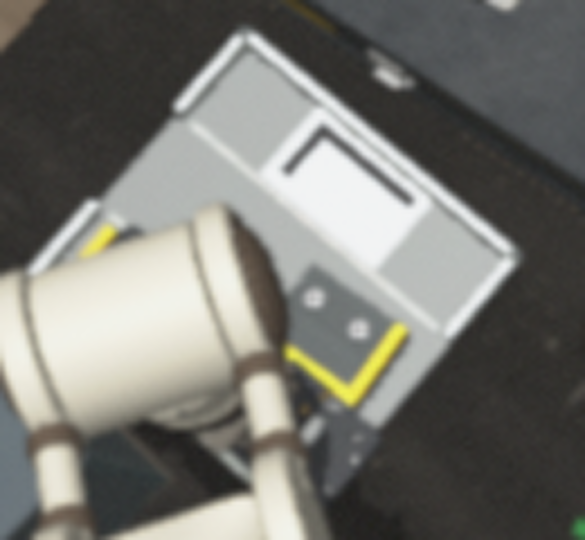

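The left bracket is in the near bay (its short leg shows at (98,243), the rest is hidden). The right bracket still lies in the lane, with its corner at (350,400). Next I lower and push it to the far bay.

```bash
python3 -m creep '0 0 -30 0 0 0 0.43;0 0 -25 0 0 0 0.43;0 0 -12 0 0 0 0.43;0 0 -8 0 0 0 0.43;0 0 0 0 0 0 0.43'
python3 -m creep '6 -5.7 0 0 0 0 0.43;6 -5.7 0 0 0 0 0.43;6 -5.7 0 0 0 0 0.43;6 -5.7 0 0 0 0 0.43;6 -5.7 0 0 0 0 0.43;6 -5.7 0 0 0 0 0.43;6 -5.7 0 0 0 0 0.43;6 -5.7 0 0 0 0 0.43;5 -4.8 0 0 0 0 0.43;5 -4.8 0 0 0 0 0.43'
python3 -m creep '4 -3.8 0 0 0 0 0.43;3 -2.8 0 0 0 0 0.43;2 -1.9 0 0 0 0 0.43;0 0 0 0 0 0 0.43'
```

```text
time: 6.85
tool_pos: [0.3658, 0.2268, 0.0121]
tool_rot: [0.918, 0.396, -0.001, -0.0]
wrist_force: [0.1, -0.1, 0.5]
finger_gap: 0.0396
time: 7.85
tool_pos: [0.4241, 0.1711, 0.0126]
tool_rot: [0.918, 0.396, -0.0, -0.0]
wrist_force: [-1.3, 1.8, 1.9]
finger_gap: 0.0398
time: 8.25
tool_pos: [0.4331, 0.1627, 0.0126]
tool_rot: [0.918, 0.396, 0.0, 0.0]
wrist_force: [-0.2, -0.2, -0.1]
finger_gap: 0.0395
```

```bash
python3 -m creep '1.5 -1.4 0 0 0 0 0.43;1.5 -1.4 0 0 0 0 0.43;0 0 0 0 0 0 0.43'; python3 -m creep '1 -1 0 0 0 0 0.43;1 -1 0 0 0 0 0.43;0 0 0 0 0 0 0.43'
```

```text
time: 8.55
tool_pos: [0.4359, 0.1601, 0.0126]
tool_rot: [0.918, 0.396, 0.0, 0.0]
wrist_force: [-0.3, -0.6, 0.1]
finger_gap: 0.0393
time: 8.85
tool_pos: [0.4359, 0.16, 0.0126]
tool_rot: [0.918, 0.396, -0.001, -0.002]
wrist_force: [-7.2, 8.6, 8.0]
finger_gap: 0.0396
```

```bash
python3 -m creep '-5 5 0 0 0 0 0.43;-5 5 0 0 0 0 0.43;0 0 45 0 0 0 0.43;0 0 50 0 0 0 0.43;0 0 50 0 0 0 0.2;0 0 45 0 0 0 0;-1 -40 0 0 0 2 0;-2 -45 0 0 0 2 0;-2 -45 0 0 0 2 0;-2 -45 0 0 0 2 0'
python3 -m creep '-2 -45 0 0 0 2 0;-1 -45 0 0 0 2 0;-1 -25 0 0 0 2 0;0 0 0 0 0 0 0;0 0 0 0 0 0 0'
python3 - <<'E'
from h import *
s=snap('top'); save(s,'c5.png',(180,170,390,290),3.8)
hsv=cv2.cvtColor(s['pixels'],cv2.COLOR_BGR2HSV)
E
```

```text
time: 9.85
tool_pos: [0.4204, -0.0083, 0.2028]
tool_rot: [0.888, 0.46, 0.0, 0.001]
wrist_force: [1.3, -0.2, -0.1]
finger_gap: 0.0004
time: 10.35
tool_pos: [0.4165, -0.1214, 0.2024]
tool_rot: [0.863, 0.504, 0.0, -0.0]
wrist_force: [0.0, 0.1, -0.6]
finger_gap: 0.0003
```

View pics/c5.png

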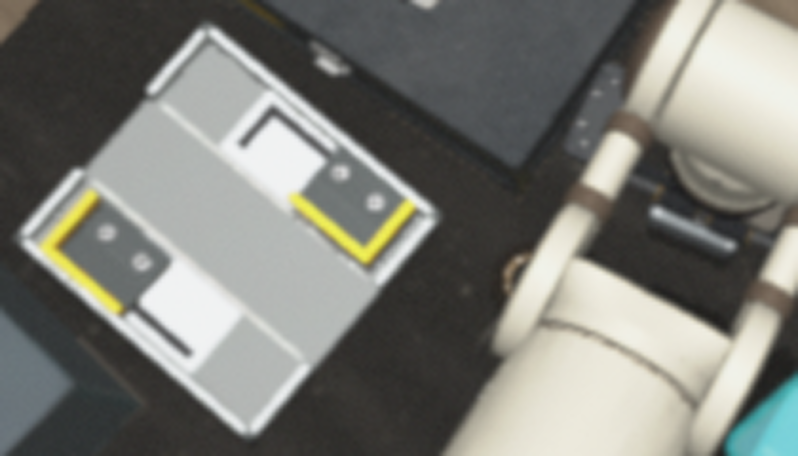

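Both brackets sit square against their back rails in the right bays: left with its corner at (42,243), right at (368,262). I'll check numbers before the toggle.

```bash
python3 - <<'E'
from h import *
t=snap('top'); q=lambda L:[(x/3.8+180,y/3.8+170) for x,y in L]
c=np.array([.4526,.2270]); yaw=np.radians(-133.5); R=np.array([[np.cos(yaw),np.sin(yaw)],[-np.sin(yaw),np.cos(yaw)]])
for n,L in (('left',[(95,193),(40,245),(122,312)]),('right',[(412,203),(368,264),(292,200)])):
    W=(onplane(t,q(L),.035)[:,:2]-c)@R.T; d=W[2]-W[1]; print(n,'centre',((W[0]+W[2])/2).round(4),'angle',np.degrees(np.arctan2(d[1],d[0])).round(1))
E
python3 -m creep '0 0 -45 0 0 0 0;0 0 -40 0 0 0 0;0 0 -35 0 0 0 0;0 0 -20 0 0 0 0;0 0 0 0 0 0 0'
```

```text
left centre [-0.0535 -0.0737] angle 1.6
right centre [0.0634 0.0738] angle 179.9
time: 10.95
tool_pos: [0.4144, -0.1189, 0.0597]
tool_rot: [0.863, 0.506, -0.002, -0.003]
wrist_force: [-0.9, 0.2, -0.0]
finger_gap: 0.0004
```

```bash
python3 -m creep '5.2 -3 0 0 0 0 0;5.2 -3 0 0 0 0 0;5.2 -3 0 0 0 0 0;5.2 -3 0 0 0 0 0;5.2 -3 0 0 0 0 0;5.2 -3 0 0 0 0 0;5.2 -3 0 0 0 0 0;5.2 -3 0 0 0 0 0;2 -1 0 0 0 0 0;0 0 0 0 0 0 0'
python3 -m creep '-10 6 0 0 0 0 0;-20 12 0 0 0 0 0;-10 6 5 0 0 0 0;0 0 40 0 0 0 0;0 0 45 0 0 0 0;0 0 50 0 0 0 0;-30 -40 0 0 0 0 0;-30 -40 0 0 0 0 0;-30 -40 0 0 0 0 0;-30 -40 0 0 0 0 0'
python3 - <<'E'
from h import *
s=snap('side'); save(s,'c6.png',(235,150,415,275),4.4); t=snap('top'); save(t,'c7.png',(180,170,390,290),3.8)
E
```

```text
time: 11.95
tool_pos: [0.4562, -0.1445, 0.0617]
tool_rot: [0.863, 0.506, -0.003, -0.005]
wrist_force: [-15.5, 6.7, 15.2]
finger_gap: 0.0003
time: 12.95
tool_pos: [0.2993, -0.2844, 0.2031]
tool_rot: [0.863, 0.505, 0.0, 0.001]
wrist_force: [1.2, -0.0, -0.2]
finger_gap: 0.0006
```

View pics/c6.png

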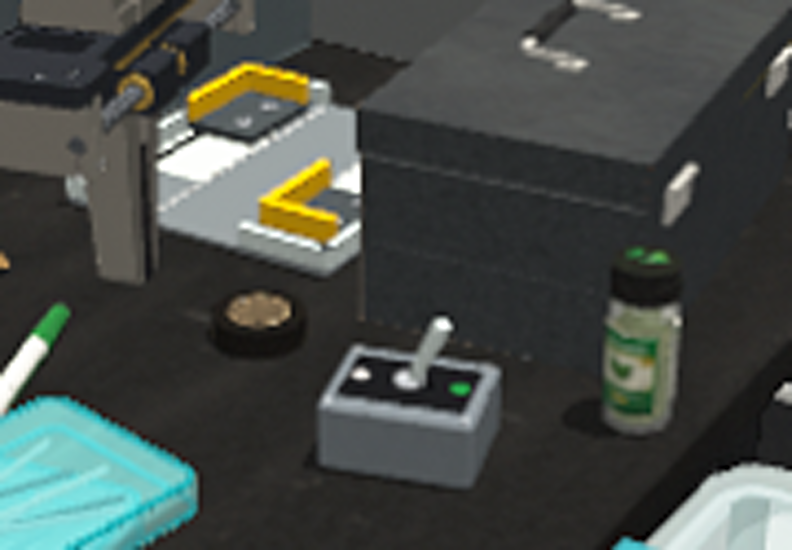

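View pics/c7.png

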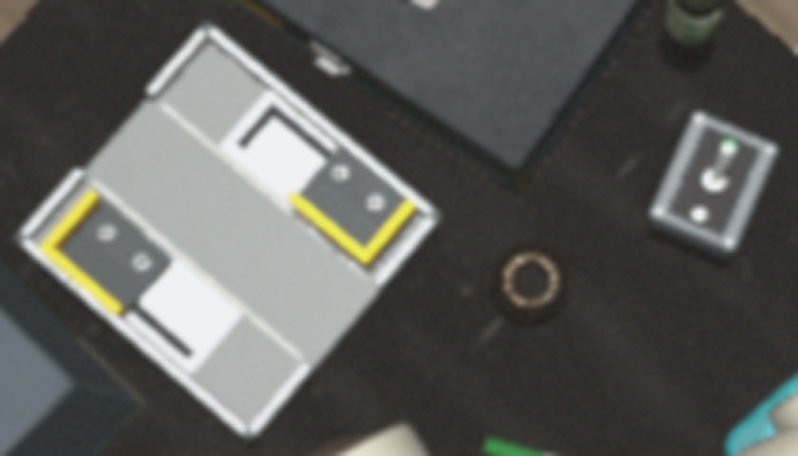

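The side view shows the bat tip at (440,325), leaning to the green dot at (460,388). In the top view both brackets are seated, with the left corner at (42,243) and the right at (368,262). The roll (530,280) and jar are where they were, and the arm stands clear in free air at z = 0.20.

```bash
python3 -m creep '0 0 0 0 0 0 0;0 0 0 0 0 0 0;0 0 0 0 0 0 0'; python3 -c "
from bench import manip
print(manip.sign_off())"
```

```text
time: 13.35
tool_pos: [0.3012, -0.2817, 0.2025]
tool_rot: [0.862, 0.506, 0.0, -0.0]
wrist_force: [-0.0, -0.6, 0.7]
finger_gap: 0.0001
the job is handed in; nothing more can be done
None
```

I pushed both brackets into the bays of their own hand with both fingers set apart along the edge: the left one into the near bay and the right one into the far bay. I then flipped the toggle to the green dot with the fingers shut, and handed in at about 13.4 s of the 61 s. No verdict is reported.

- **Brackets:** before the toggle was flipped, their centres measured 73.7 mm (left) and 73.8 mm (right) from the tray's midline, against 75 mm when hard on the rail. They were 1.6° and 0.1° off square and 53–63 mm along the bay. Each push ended on the rail with a force of about 11–14 N.
- **Toggle:** in both last views the bat leans to the green dot. I judged that by eye and did not measure its angle. The push ended at 23 N, more than it needed.
- **Other objects:** the tape roll and spice jar look unmoved in the last pictures. The pot was outside those crops, but the arm only passed well above that side of the table. At hand-in the arm stood clear, with under 1 N at the wrist.
- **Checks that disagreed:**
  - The tray outline measured about 3% small (234 × 216 mm instead of 240 × 222 mm).
  - Three box corners were mismatched between the views, so I placed the toggle from the two dots and the top view.
  - The rays to the toggle tip missed each other by 10 mm, though its height came out right.

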